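# Clear the wrong-sized lid from the jar-lid chute

### The arm

A 7-joint arm with a two-finger parallel gripper is mounted at the origin on the work surface. World frame = base frame: x ahead of the robot, y to its left, z up, the work surface at z = 0. Lengths are in m, angles in degrees, forces in N, time in s.
With the tool pointing down it reaches from about 0.425 to 0.875 m from the base axis. Payload 4.7 kg.
Tool frame: the origin (TCP) lies midway between the tips of the shut fingers; the grasp point (between the pads) lies 19 mm behind it; z points along the fingers, x is the direction in which the jaws open and shut, and the axes are right-handed (so a half turn about z gives the same grasp; the last joint's range is limited). The gripper opens to 87 mm and grips with 3 to 60 N. Pads are 19 mm wide; open, the fingers measure 117 mm over their backs; the gripper's body (75 mm by 190 mm) begins 51 mm behind the grasp point.
Start: joints at [66.641, 18.392, -4.016, 83.108, 1.295, 78.541, -3.26], TCP at [0.266, -0.593, 0.223] pointing down, gripper open.
Joint ranges: [-163.93, 163.93], [-17.29, 119.83], [-79.2, 71.16], [3.27, 140.29], [-89.18, 269.18], [5.43, 117.66], [-154.24, 154.24]. Speed limits (degrees/s): [147.25, 147.25, 180, 180, 180, 180, 180].

### API

Orientations are given as [roll, pitch, yaw] about the fixed x, y, z axes, in that order (R = Rz(yaw) Ry(pitch) Rx(roll)).
In Python, from cell import telemetry, optics, env gives the robot as it stands.
- The arm moves only by the tool arm_command, never from a script. Its arguments are lists of equal length, an entry for each row: "translation": the shift along the tool's x, y, z in cm, a list of three; "twist": the turn about the tool's z in degrees. In form: {"translation": [[x, y, z], ...], "twist": [twist, ...]}. A call has 1 to 10 rows; each row shifts and turns the pose as measured when the row begins, along the tool's axes as they then stand; what a row does not reach is not made up. A row lasts 1/8 s, in which the tool goes at most 62.5 mm and 10.7 degrees, less where a joint would pass 70% of its speed; a pose out of reach is approached as far as the arm can. A call is refused whole if a number of a shift passes 6.25 or a number of a turn 10.7, either way. A call with a gripper value outside its range is refused whole. "grip" is the opening in per cent of the stroke, from 0 (shut) to 100 (fully open), set as the call begins (left out, the last holds). The fingers move at their own pace and stop on an object; "force" is the grip in N (left out, the last holds). Time passes only in rows, so rows that do not move let the fingers close. It gives the time, the measured TCP pose, the force and the opening at its end, in the units of the state.
- telemetry.get_obs(): the state, without advancing time (a new reading comes with each control period).
- optics.read_camera(name): name is "scene" or "top" or "wrist"; returns a dict with "img" (400x640x3 uint8, blue, green, red), "fx", "fy", "cx", "cy" (pixels), "extrinsics" (4x4, takes a point from camera to world coordinates); the wrist camera has in their place "hand_eye" (4x4, takes a point from camera to tool coordinates, whose origin is the TCP and whose axes are the tool frame's). Camera axes: x right, y up, looking along -z (the intrinsics and any distortion apply to the point x, -y, -z); pixel columns grow to the right and rows downward; lengths in m; the calibration is good to about 2 mm. A picture is of the moment at which its call begins: read the wrist's pose just before it. There is no depth.
- env.sign_off(): hands the job in, once; it reports no verdict.
The state is a dict: "time_s": time; "qpos": joint angles; "joint_velocities": joint speeds; "effort": joint torques, N m; "tool_pos": TCP position; "tool_rot": TCP orientation; "force": force on the tool from outside, world axes, zero at the start; "wrist_torque": the same for the moment, N m; "grip_width": finger opening in m.
Only numpy, scipy, OpenCV 4.12 (cv2) and the standard library are available. Lean on these libraries where they do the work, as an engineer would, in place of code of your own. Each camera call takes 0.05 s, during which the arm holds its last target. There are 200 camera calls.

### The job

A red jar lid that is too wide has jammed under the cover strips of the sloping lid chute. Through the slot between the strips push it gently back up the chute, without ramming it against the stop at its end, until it drops down and lies flat in the green pocket at the top; then lift it out of the pocket and leave it lying flat on the floor of the wooden tray. Do not disturb the two jars or the cup of picks.

Things in the scene. Friction and masses are not known exactly. Their poses are not given: they have to be found in the camera images.
- lid_center (a point): Centre (half-way up) of the loose red lid with a yellow top: a disc 58 mm across, 14 mm thick, about 30 g; z is its axis. Starts flat on the neck floor, centre at chute x = -100 to -60 mm, mid-way across, jammed between wall and sprung guide; roughly 4 to 17 N along the slope moves it. Cover strips stop it from being lifted there. Over 25 N against the back stop dents it.
- chute: Fixed lid chute. Origin mid-way across the steel neck floor, near its top end. x points up the slope (0.38 rad above level, away from the robot), y across, z square to the floor. Neck floor: plane z = 0, from x = -166 mm (low end, nearest the robot), carried on by a flush green tongue to the step, where the green pocket begins, 4 mm lower.
- slot (a point): Middle of the slot over the neck (chute frame -90, 0, 24 mm; same axes). Two clear cover strips lie at z = 20 to 24 mm, x = -150 to -30 mm; the slot between them is open at both ends and 46 mm wide (y = -23 to 23 mm); shut fingers reach the neck through it. Below: fixed wall, face y = -29 mm, and yellow guide on the +y side, both x = -152 to -6 mm, 20 mm high.
- guide (a joint): Slide of the yellow sprung side guide in m: 0 with its face at chute y = 29 mm, pressed aside by the jammed lid (it presses back with about 3.5 N); -0.003 when sprung in with no lid beside it. It need not be touched.
- pocket_low (a point): Centre of the green pocket's floor if clamped at its lowest setting (chute frame 32, 0, -4 mm; same axes). The pocket is clamped 0 to 45 mm farther up the slope, differently each time, NOT reported: feel or look for its stop. 64 mm from step to rigid back stop (82 mm wide, top at chute z = 16 mm). A lid pushed up to the stop drops in behind the step, lies flat once let go, and stays.
- pocket_side (a point): Side gap of the pocket at its lowest setting (chute frame 32, 30, -4 mm). From 11 to 53 mm above the step the pocket's floor is only 48 mm wide and open at both sides (free for 40 mm below), so fingers can straddle the lid across y. Before and after the gaps stand corner rails, inner faces at y = +-34 mm, tops at chute z = 4 mm. A lid in the pocket has its centre at chute z = 3 mm.
- tray_in (a point): Centre of the inner floor of the fixed square wooden tray: 140 mm square inside, 5 mm walls, floor 5 mm and rim 28 mm above the counter; sides along its x and y axes, z up. Stands to the left or to the right of the chute.
- pickles: Bystander: green preserve jar with a paper cap, 76 mm across, 105 mm tall, origin at the centre of its underside. Stands across the chute from the tray.
- honey: Bystander: amber honey jar with a paper cap, 62 mm across, 85 mm tall, origin at the centre of its underside.
- pickcup: Bystander: white cup, 64 mm across, 60 mm tall, with three picks standing up to 112 mm, origin at the centre of its underside.
Mind the look-alikes: they are no part of the job. There is more than one size of the part that bears lid_center; the job needs the smallest.

How it is judged:
By the outcome, as a careful person would: the job done as asked, in the order asked, and still so for the second after the job is handed in, with the robot touching nothing.
It also fails if it takes over 64 s, if anything falls off the work surface, if the arm or the gripper's body presses on something with over 40 N, if the wrist force passes 120 N, or if a joint passes its speed limit or range.

## Working session

There is one attempt and no reset: what is moved stays moved. The work goes in short steps, Python scripts to look and compute and a tool call to move; the robot and the scene stay as the last step left them, time stands still between calls to the robot, and variables do not carry over. Pictures are saved under pics/ and viewed, about 8 in all and at most 12, crops included, and the job is handed in when it is done.

Besides the shell and the picture viewer there is one more tool, called as name([rows], argument=value, ...), one row to a line, values as JSON. arm_command: Moves the arm, as the interface text tells. Its arguments: {"type":"object","properties":{"translation":{"type":"array","items":{"type":"array","items":{"type":"number"}}},"twist":{"type":"array","items":{"type":"number"}},"grip":{"type":"number"},"force":{"type":"number"}},"required":["translation","twist"]}

```bash
mkdir -p pics; ls
cat > h.py <<'E'
import numpy as np, cv2
from scipy.spatial.transform import Rotation as R
from cell import telemetry, optics, env
def snap(n,f):
    o=telemetry.get_obs(); c=optics.read_camera(n); cv2.imwrite('pics/'+f,c['img'])
    T=np.array(c['extrinsics']) if 'extrinsics' in c else tool(o)@np.array(c['hand_eye'])
    np.savez('pics/'+f+'.npz',T=T,k=[c['fx'],c['fy'],c['cx'],c['cy']]); return c
def tool(o):
    T=np.eye(4);T[:3,:3]=R.from_euler('xyz',o['tool_rot'],degrees=True).as_matrix();T[:3,3]=o['tool_pos'];return T
def ray(f,u,v):
    d=np.load('pics/'+f+'.npz');T=d['T'];fx,fy,cx,cy=d['k']
    return T[:3,3],T[:3,:3]@np.array([(u-cx)/fx,-(v-cy)/fy,-1])
def onz(f,u,v,z):
    o,r=ray(f,u,v);return o+r*(z-o[2])/r[2]
def proj(f,P):
    d=np.load('pics/'+f+'.npz');T=d['T'];fx,fy,cx,cy=d['k']
    p=(np.atleast_2d(P)-T[:3,3])@T[:3,:3];return np.c_[cx+fx*p[:,0]/-p[:,2],cy-fy*p[:,1]/-p[:,2]]
def tri(f1,p1,f2,p2):
    a,r=ray(f1,*p1);b,s=ray(f2,*p2);x=np.linalg.lstsq(np.c_[r,-s],b-a,rcond=None)[0]
    P,Q=a+r*x[0],b+s*x[1];return (P+Q)/2,np.linalg.norm(P-Q)
E
python3 - <<'E'
from h import *
print(telemetry.get_obs())
for n in('scene','top'):
    c=snap(n,n+'1.png'); print({k:v for k,v in c.items() if k!='img'})
E
```

```text
pics
{'time_s': 0.0, 'qpos': array([66.64220448, 18.43795677, -4.01628798, 83.17662017,  1.29282259,
       78.54262681, -3.26086408]), 'joint_velocities': array([ 0.09290344,  0.027512  , -0.04239525, -0.07244343,  0.00721095,
        0.01258254, -0.01721499]), 'effort': array([-4.88238254e-05, -4.91290891e+01, -4.04072385e-01, -3.12536001e+01,
       -6.38788892e-02,  4.36902547e-02,  1.64138864e-04]), 'tool_pos': array([ 0.26582917, -0.59251996,  0.22145908]), 'tool_rot': array([ 1.79996394e+02,  1.12072424e-01, -6.58330012e+01]), 'force': array([ 0.43717505, -0.84120052, -0.09966282]), 'wrist_torque': array([ 0.04747983,  0.00783362, -0.00324142]), 'grip_width': 0.08714865448848944}
{'fx': 385.17340055474506, 'fy': 385.17340055474506, 'cx': 318.285029059233, 'cy': 199.35686980249824, 'extrinsics': array([[ 0.60224783, -0.56221812,  0.56675245,  1.10639964],
       [ 0.79830814,  0.42299031, -0.42869957, -0.35868605],
       [ 0.00129187,  0.71062648,  0.70356829,  0.69787684],
       [ 0.        ,  0.        ,  0.        ,  1.        ]])}
{'fx': 454.8999341507272, 'fy': 454.8999341507272, 'cx': 317.5313261489978, 'cy': 195.0338738391195, 'extrinsics': array([[-0.02576592,  0.99525299, -0.09384879,  0.51957627],
       [-0.99966309, -0.02535751,  0.0055419 ,  0.01857037],
       [ 0.00313582,  0.09395997,  0.99557104,  1.01699163],
       [ 0.        ,  0.        ,  0.        ,  1.        ]])}
```

View pics/scene1.png

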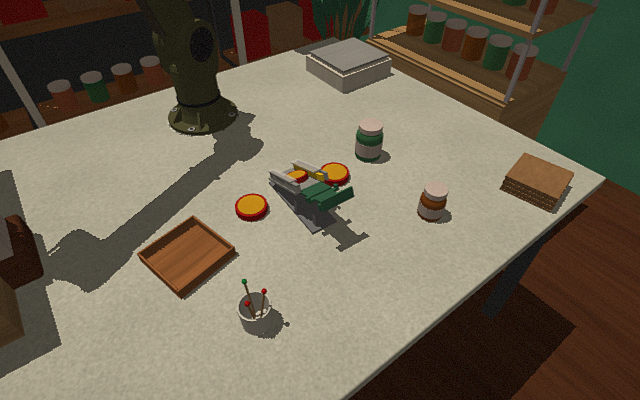

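View pics/top1.png

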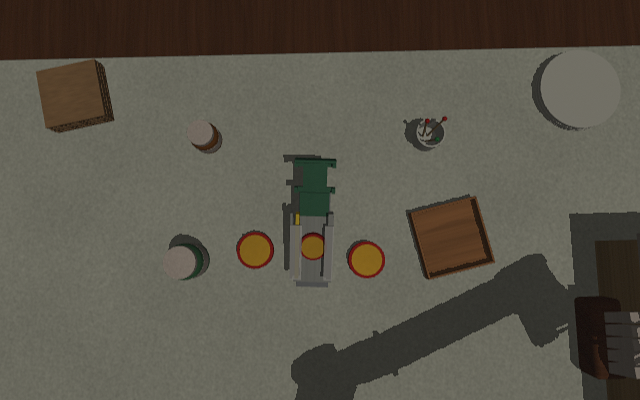

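The top view shows the chute at about (312,220), its lid at (313,246) and the green pocket at (313,175). The tray is at (450,237), with decoy lids at (255,250) and (366,259). I'll enlarge both views of the chute.

Run:
```python
import cv2,numpy as np
a=cv2.imread('pics/top1.png')[145:295,270:350]; b=cv2.imread('pics/scene1.png')[150:255,255:375]
a=cv2.resize(a,None,fx=4,fy=4,interpolation=cv2.INTER_CUBIC);b=cv2.resize(b,None,fx=4,fy=4,interpolation=cv2.INTER_CUBIC)
c=np.zeros((600,800,3),np.uint8);c[:,:320]=a;c[:420,320:]=b
c=np.clip(c*1.6,0,255).astype(np.uint8)
cv2.imwrite('pics/crop1.png',c)
```

```text
(no output)
```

View pics/crop1.png

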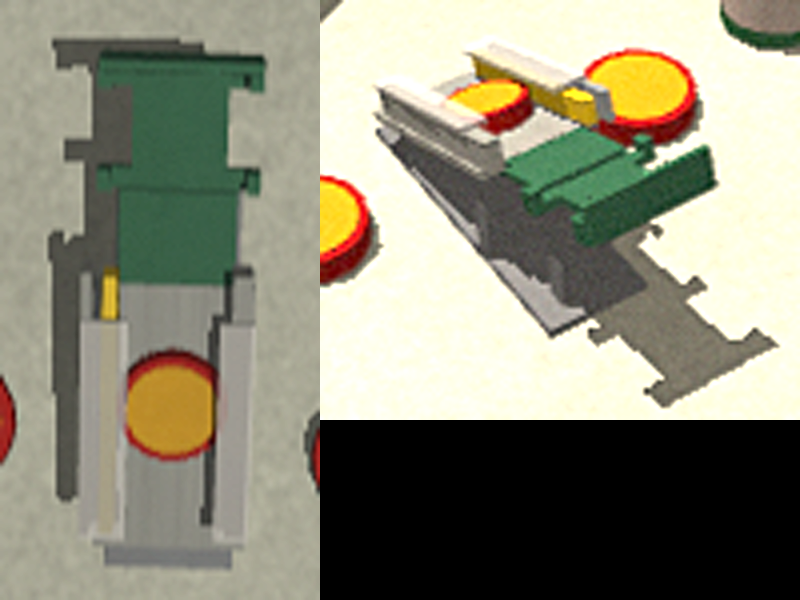

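```bash
cat > fit.py <<'E'
from h import *
from scipy.optimize import least_squares
t=lambda u,v:(270+u/4,145+v/4); s=lambda u,v:(255+(u-320)/4,150+v/4)
def Tc(q):
    T=np.eye(4);T[:3,:3]=R.from_euler('ZY',[q[3],-.38]).as_matrix();T[:3,3]=q[:3];return T
# chute pts: x(with p / lid flags), y, z
F=[('top1.png',t(127,320),(-30,23,24,0,0)),('top1.png',t(122,542),(-150,23,24,0,0)),('top1.png',t(220,318),(-30,-23,24,0,0)),('top1.png',t(215,545),(-150,-23,24,0,0)),
('top1.png',t(171,403),(0,0,14,0,1)),('scene1.png',s(488,97),(0,0,14,0,1)),
('top1.png',t(99,60),(66,41,16,1,0)),('top1.png',t(265,66),(66,-41,16,1,0)),('scene1.png',s(713,150),(66,41,16,1,0)),('scene1.png',s(581,208),(66,-41,16,1,0)),
('top1.png',t(119,188),(0,34,0,1,0)),('top1.png',t(240,190),(0,-34,0,1,0))]
def res(q):
    T=Tc(q);r=[]
    for f,px,c in F:
        P=np.array([c[0]/1e3+c[3]*q[4]+c[4]*q[5],c[1]/1e3,c[2]/1e3])
        r.append(proj(f,T[:3,:3]@P+T[:3,3])[0]-px)
    return np.ravel(r)
if __name__=='__main__':
    q=least_squares(res,[.5,0,.1,0,.02,-.08],x_scale=[.1,.1,.1,.1,.01,.01],loss='soft_l1').x
    print(q.round(4),np.degrees(q[3]));print(res(q).reshape(-1,2).round(1))
    np.save('q.npy',q)
    print('tray',[onz('top1.png',u,v,.028).round(3) for u,v in((408,211),(474,197),(494,262),(428,278))])
    print('pickle',onz('top1.png',182,263,.105),'honey',onz('top1.png',204,136,.085),'cup',onz('top1.png',426,132,.06))
E
python3 fit.py
```

```text
[ 0.5808  0.0218  0.0908 -0.0537  0.0352 -0.077 ] -3.078786941861529
[[ 0.   0.4]
 [ 0.3 -0.9]
 [-0.3  1.6]
 [-0.9 -1. ]
 [-0.  -0.2]
 [-1.7  1.1]
 [-0.9  0.3]
 [-0.2 -0. ]
 [-2.1 -0.8]
 [-1.2 -0.1]
 [-2.4 -1.2]
 [ 1.  -0.8]]
tray [array([ 0.573, -0.183,  0.028]), array([ 0.6  , -0.329,  0.028]), array([ 0.458, -0.364,  0.028]), array([ 0.428, -0.22 ,  0.028])]
pickle [0.47700258 0.28577815 0.105     ] honey [0.73685085 0.24647113 0.085     ] cup [ 0.73948832 -0.22259726  0.06      ]
```

```bash
cat >> h.py <<'E'
q=np.load('q.npy')
def C(p):  # chute mm -> world
    c=R.from_euler('ZY',[q[3],-.38]).as_matrix(); return c@(np.array(p)/1e3)+q[:3]
def Ci(P):
    c=R.from_euler('ZY',[q[3],-.38]).as_matrix(); return (c.T@(np.array(P)-q[:3]))*1e3
def go(W,yaw=-93.1):
    o=telemetry.get_obs();T=tool(o);dy=(yaw-o['tool_rot'][2]+180)%360-180
    Ry=R.from_euler('xyz',[180,0,yaw],degrees=True).as_matrix()
    d=(np.array(W)-T[:3,3])*100
    print('t',o['time_s'],'pos',T[:3,3].round(4),'rot',np.round(o['tool_rot'],1),'F',o['force'].round(1),'w',round(o['grip_width'],4),'| now-axes',(T[:3,:3].T@d).round(2),'final-axes',(Ry.T@d).round(2),'twist',round(-dy,1),'chute',Ci(T[:3,3]).round(1))
E
python3 - <<'E'
from h import *
print(C((-135,0,9)),C((-135,0,60)),C((64,0,3)))
W=C((-135,0,9));W[2]+=.1;go(W)
E
```

```text
[0.45230743 0.02867498 0.04908977] [0.43341779 0.029691   0.09645167] [0.63906726 0.01862978 0.11733096]
t 0.1 pos [ 0.2659 -0.5926  0.2215] rot [ 1.80e+02  1.00e-01 -6.58e+01] F [ 1.5 -0.  -0.3] w 0.0874 | now-axes [-49.03 -42.45   7.33] final-axes [-63.04 -15.26   7.25] twist 27.3 chute [-212.9 -630.4  225.8]
```

arm_command([
  [0,0,0],
  [0,0,0],
  [0,0,0],
  [-5.5,-2,0],
  [-5.5,-2,0],
  [-5.5,-2,0],
  [-5.5,-2,0],
  [-5.5,-1.5,0],
  [-5.5,-1.5,0],
  [-5.5,-1.5,0],
], twist=[9.1,9.1,9.1,0,0,0,0,0,0,0], grip=0, force=20)

```text
time_s: 1.35
tool_pos: [0.4186, -0.2088, 0.2165]
tool_rot: [179.6, 0.4, -94.6]
force: [1.0, 0.1, -0.3]
grip_width: 0.0018
```

Run:
```python
from h import *
W=C((-135,0,9));W[2]+=.1;go(W)
```

```text
t 1.35 pos [ 0.4186 -0.2088  0.2165] rot [179.6   0.4 -94.6] F [ 1.   0.1 -0.3] w 0.0018 | now-axes [-23.9   -1.5    6.89] final-axes [-23.9   -2.09   6.74] twist -1.5 chute [ -92.3 -239.   172.3]
```

arm_command([
  [-5.5,-0.5,0],
  [-5.5,-0.5,0],
  [-5.5,-0.5,1],
  [-5.5,-0.5,2],
  [-1.5,0,2],
  [0,0,0],
], twist=[-1.5,0,0,0,0,0])

```text
time_s: 2.1
tool_pos: [0.452, 0.0379, 0.1663]
tool_rot: [179.7, 0.4, -92.5]
force: [0.5, -0.5, 0.6]
grip_width: 0.0001
```

Run:
```python
from h import *
W=C((-135,0,9));W[2]+=.1;go(W)
c=snap('wrist','w1.png')
i=c['img'].copy()
for p in [(-30,23,24),(-150,23,24),(-30,-23,24),(-150,-23,24),(-77,0,14),(35,30,0),(35,-30,0),(99,41,16),(99,-41,16)]:
    u=proj('w1.png',C(p))[0]; print(p,u.round(0)); cv2.drawMarker(i,(int(u[0]),int(u[1])),(255,0,255),0,10,1)
cv2.imwrite('pics/w1m.png',i)
```

```text
t 2.1 pos [0.452  0.0379 0.1663] rot [179.7   0.4 -92.5] F [ 0.5 -0.5  0.6] w 0.0001 | now-axes [ 0.93 -0.09  1.71] final-axes [ 0.92 -0.08  1.72] twist 0.6 chute [-92.3   9.2 118.1]
(-30, 23, 24) [308.  86.]
(-150, 23, 24) [311. 211.]
(-30, -23, 24) [371.  86.]
(-150, -23, 24) [358. 212.]
(-77, 0, 14) [337. 139.]
(35, 30, 0) [297. -25.]
(35, -30, 0) [387. -24.]
(99, 41, 16) [ 266. -190.]
(99, -41, 16) [ 433. -189.]
```

View pics/w1m.png

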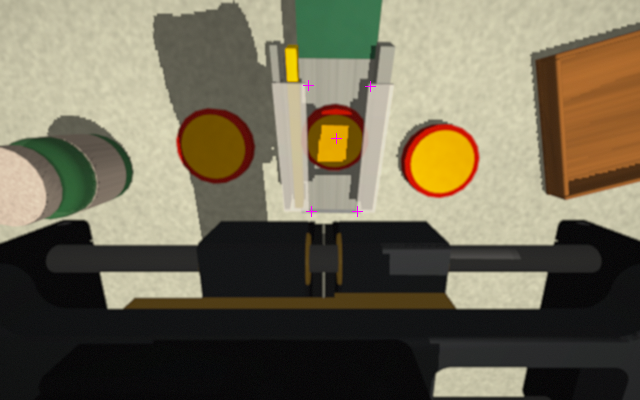

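The wrist view agrees with the fit: strip corners at about (306,84) and (371,84), and the lid centre at (336,138), are all within 3 px. I'll descend behind the lid.

arm_command([
  [0.9,-0.1,1.5],
  [0,0,3],
  [0,0,3],
  [0,0,2.5],
  [0,0,0.5],
], twist=[0.6,0,0,0,0])

```text
time_s: 2.78
tool_pos: [0.4551, 0.0178, 0.0595]
tool_rot: [180.0, 0.2, -94.1]
force: [-0.3, 0.6, 0.7]
grip_width: 0.0005
```

Run:
```python
from h import *
go(C((-135,0,9)))
```

```text
t 2.775 pos [0.4551 0.0178 0.0595] rot [180.    0.2 -94.1] F [-0.3  0.6  0.7] w 0.0005 | now-axes [-1.06  0.35  1.04] final-axes [-1.07  0.34  1.04] twist -1.0 chute [-128.   -10.7   17.4]
```

arm_command([
  [-0.6,0.1,0],
  [0,0,0],
  [0,0,0],
], twist=[-0.5,0,0])

```text
time_s: 3.15
tool_pos: [0.4561, 0.0226, 0.0613]
tool_rot: [-179.8, 0.1, -93.8]
force: [0.3, 0.3, 0.3]
grip_width: 0.0005
```

Run:
```python
from h import *
go(C((-135,0,9)))
```

```text
t 3.15 pos [0.4561 0.0226 0.0613] rot [-1.798e+02  1.000e-01 -9.380e+01] F [0.3 0.3 0.3] w 0.0005 | now-axes [-0.58  0.42  1.22] final-axes [-0.59  0.41  1.22] twist -0.7 chute [-126.7   -5.9   18.8]
```

arm_command([
  [-0.6,0.4,0],
  [0,0,0.6],
  [0,0,0.4],
  [0,0,0],
], twist=[-0.7,0,0,0])

```text
time_s: 3.65
tool_pos: [0.4529, 0.0296, 0.0515]
tool_rot: [-179.7, 0.1, -93.0]
force: [-0.0, 0.2, 0.8]
grip_width: 0.0007
```

Run:
```python
from h import *
go(C((-125,0,9)))
```

```text
t 3.65 pos [0.4529 0.0296 0.0515] rot [-1.797e+02  1.000e-01 -9.300e+01] F [-0.   0.2  0.8] w 0.0007 | now-axes [ 0.09 -0.88 -0.12] final-axes [ 0.09 -0.88 -0.13] twist 0.1 chute [-133.6    0.9   11.1]
```

arm_command([
  [0.05,-0.46,-0.1],
  [0,-0.46,-0.18],
  [0,-0.46,-0.18],
  [0,-0.46,-0.18],
  [0,-0.46,-0.18],
  [0,-0.46,-0.18],
], twist=[0,0,0,0,0,0])

```text
time_s: 4.4
tool_pos: [0.4769, 0.0276, 0.06]
tool_rot: [179.6, 0.1, -93.0]
force: [-5.3, 0.4, 0.4]
grip_width: 0.0001
```

Run:
```python
from h import *
go(C((-100,0,9)))
```

```text
t 4.4 pos [0.4769 0.0276 0.06  ] rot [ 1.796e+02  1.000e-01 -9.300e+01] F [-5.3  0.4  0.4] w 0.0001 | now-axes [ 0.02 -0.79 -0.22] final-axes [ 0.02 -0.79 -0.21] twist 0.1 chute [-108.1    0.2   10. ]
```

arm_command([
  [0,-0.5,-0.2],
  [0,-0.5,-0.2],
  [0,-0.5,-0.2],
  [0,-0.5,-0.2],
  [0,-0.5,-0.2],
  [0,-0.5,-0.2],
], twist=[0,0,0,0,0,0])

```text
time_s: 5.15
tool_pos: [0.5033, 0.0262, 0.0707]
tool_rot: [178.9, 0.0, -93.0]
force: [-6.2, 0.4, 0.4]
grip_width: 0.0004
```

Run:
```python
from h import *
go(C((-60,0,9)))
```

```text
t 5.15 pos [0.5033 0.0262 0.0707] rot [178.9   0.  -93. ] F [-6.2  0.4  0.4] w 0.0004 | now-axes [ 0.03 -1.85 -0.66] final-axes [ 0.03 -1.86 -0.62] twist 0.1 chute [-79.6   0.3  10.1]
```

arm_command([
  [0,-0.6,-0.24],
  [0,-0.6,-0.23],
  [0,-0.6,-0.23],
  [0,-0.6,-0.23],
  [0,-0.6,-0.23],
  [0,-0.6,-0.23],
  [0,-0.6,-0.23],
  [0,-0.6,-0.23],
], twist=[0,0,0,0,0,0,0,0])

```text
time_s: 6.15
tool_pos: [0.5465, 0.0237, 0.0879]
tool_rot: [177.8, -0.1, -93.0]
force: [-1.2, -0.1, 0.3]
grip_width: 0.0005
```

Run:
```python
from h import *
go(C((0,0,9)))
```

```text
t 6.15 pos [0.5465 0.0237 0.0879] rot [ 1.778e+02 -1.000e-01 -9.300e+01] F [-1.2 -0.1  0.3] w 0.0005 | now-axes [ 0.01 -3.06 -1.25] final-axes [ 0.01 -3.11 -1.13] twist 0.1 chute [-33.1   0.1  10. ]
```

arm_command([
  [0,-0.5,-0.22],
  [0,-0.5,-0.22],
  [0,-0.5,-0.22],
  [0,-0.5,-0.22],
  [0,-0.5,-0.22],
  [0,-0.5,-0.22],
  [0,-0.3,-0.13],
  [0,-0.2,-0.09],
], twist=[0,0,0,0,0,0,0,0])

```text
time_s: 7.15
tool_pos: [0.5879, 0.0213, 0.1043]
tool_rot: [178.2, -0.1, -93.1]
force: [0.8, -1.0, -1.0]
grip_width: 0.0004
```

Run:
```python
from h import *
go(C((29,0,9)))
c=snap('wrist','w2.png'); snap('top','top2.png'); snap('scene','scene2.png')
t=cv2.imread('pics/top2.png')[145:255,280:350]; s=cv2.imread('pics/scene2.png')[150:240,270:370]
o=np.zeros((440,800,3),np.uint8); o[:,:280]=cv2.resize(t,(280,440),interpolation=2); o[:360,300:700]=cv2.resize(s,(400,360),interpolation=2)
cv2.imwrite('pics/c2.png',np.clip(o*1.5,0,255))
```

```text
t 7.15 pos [0.5879 0.0213 0.1043] rot [ 1.782e+02 -1.000e-01 -9.310e+01] F [ 0.8 -1.  -1. ] w 0.0004 | now-axes [-0.01 -1.63 -0.61] final-axes [-0.01 -1.65 -0.56] twist 0.0 chute [11.6 -0.1  9.9][ WARN:0@3.982] global loadsave.cpp:1063 imwrite_ Unsupported depth image for selected encoder is fallbacked to CV_8U.
```

View pics/c2.png

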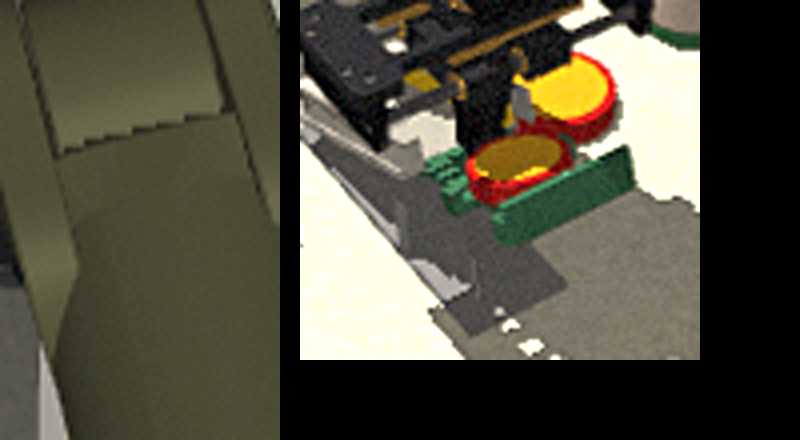

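The scene view shows the lid on the green pocket with a small gap left before the stop. I'll go on in small steps and watch the force.

arm_command([
  [0,-0.25,-0.11],
  [0,-0.25,-0.11],
  [0,-0.2,-0.09],
  [0,-0.2,-0.09],
], twist=[0,0,0,0])

```text
time_s: 7.8
tool_pos: [0.5971, 0.0207, 0.1081]
tool_rot: [178.2, -0.1, -93.1]
force: [-0.4, -0.6, -1.1]
grip_width: 0.0007
```

Run:
```python
from h import *
go(C((29,0,9)))
```

```text
t 7.8 pos [0.5971 0.0207 0.1081] rot [ 1.782e+02 -1.000e-01 -9.310e+01] F [-0.4 -0.6 -1.1] w 0.0007 | now-axes [-0.02 -0.72 -0.21] final-axes [-0.02 -0.73 -0.19] twist 0.0 chute [21.6 -0.2 10. ]
```

arm_command([
  [0,-0.2,-0.07],
  [0,-0.18,-0.07],
  [0,-0.15,-0.06],
], twist=[0,0,0])

```text
time_s: 8.18
tool_pos: [0.6027, 0.0204, 0.11]
tool_rot: [178.2, -0.1, -93.1]
force: [-0.4, 0.4, 0.2]
grip_width: 0.0006
```

Run:
```python
from h import *
go(C((29,0,9)))
snap('scene','scene3.png')
s=cv2.imread('pics/scene3.png')[165:230,290:370]
cv2.imwrite('pics/c3.png',cv2.convertScaleAbs(cv2.resize(s,(640,520),interpolation=2),alpha=1.5))
```

```text
t 8.175 pos [0.6027 0.0204 0.11  ] rot [ 1.782e+02 -1.000e-01 -9.310e+01] F [-0.4  0.4  0.2] w 0.0006 | now-axes [-0.02 -0.17  0.01] final-axes [-0.02 -0.17  0.01] twist 0.0 chute [27.5 -0.2  9.7]
```

View pics/c3.png

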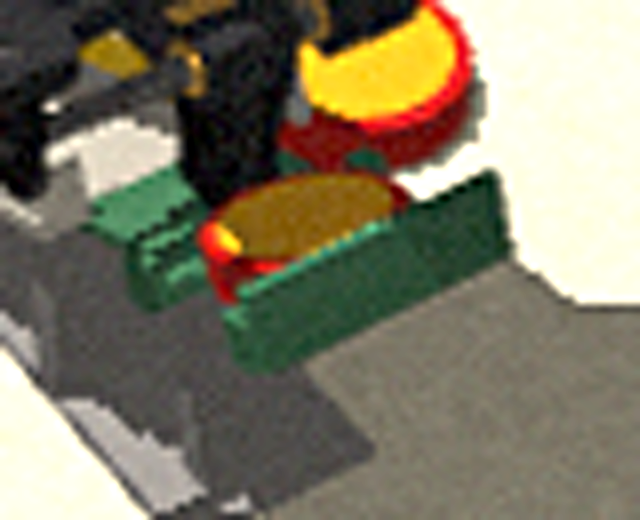

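The lid is very close to the stop, so I'll creep until contact.

arm_command([
  [0,-0.14,-0.05],
  [0,-0.14,-0.05],
], twist=[0,0])

```text
time_s: 8.48
tool_pos: [0.6038, 0.0204, 0.1103]
tool_rot: [177.9, -0.1, -93.0]
force: [-4.9, 0.3, 1.7]
grip_width: 0.0002
```

arm_command([
  [0,-0.14,-0.06],
  [0,-0.14,-0.06],
], twist=[0,0])

```text
time_s: 8.72
tool_pos: [0.6038, 0.0204, 0.1104]
tool_rot: [177.6, -0.1, -93.0]
force: [-5.2, -0.9, -0.0]
grip_width: 0.0004
```

Contact at about 5 N. I'll back off, rise clear and open.

arm_command([
  [0,0.3,0.1],
  [0,1,0.3],
  [0,1,0],
  [0,0.5,-2],
  [0,0,-4],
  [0,0,-4],
  [0,0,0],
], twist=[0,0,0,0,0,0,0])

```text
time_s: 9.6
tool_pos: [0.5807, 0.0222, 0.2162]
tool_rot: [178.2, -0.1, -93.0]
force: [-0.1, -0.1, 0.0]
grip_width: 0.0003
```

Run:
```python
from h import *
go(C((64,0,3)))
c=snap('wrist','w3.png');snap('scene','scene4.png')
s=cv2.imread('pics/scene4.png')[160:235,290:370]
o=np.zeros((500,800,3),np.uint8); o[:320,:400]=cv2.resize(c['img'][:240,170:470],(400,320));o[:375,400:]=cv2.resize(s,(400,375),interpolation=2)
cv2.imwrite('pics/c4.png',cv2.convertScaleAbs(o,alpha=1.4))
```

```text
t 9.6 pos [0.5807 0.0222 0.2162] rot [ 1.782e+02 -1.000e-01 -9.300e+01] F [-0.1 -0.1  0. ] w 0.0003 | now-axes [ 0.03 -6.15  9.71] final-axes [ 0.04 -5.85  9.89] twist 0.1 chute [ 46.4   0.5 116.5]
```

View pics/c4.png

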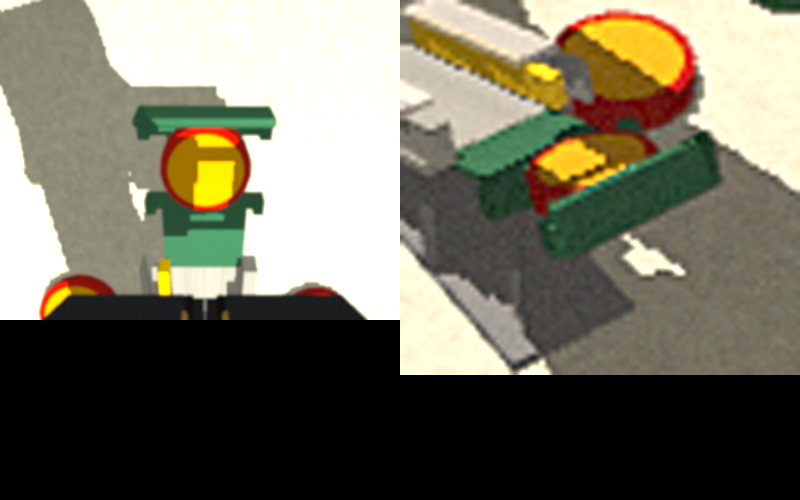

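The lid lies in the pocket behind the step; its top centre in the wrist view is at about (324.5,127). I'll work out the chute position.

Run:
```python
from h import *
n=C((0,0,1))-C((0,0,0)); 
for uv in((324.5,127),(170+197/1.333,194/1.333+3)):
    o,r=ray('w3.png',*uv); P0=C((0,0,10)); print(Ci(o+r*(n@(P0-o))/(n@r)).round(1))
L=C((66,0,3)); print(L); L[2]+=.09; go(L)
```

```text
[69.   0.6 10. ]
[48.5  6.5 10. ]
[0.64092191 0.01853002 0.1180728 ]
t 9.7 pos [0.5787 0.0217 0.2126] rot [177.9  -0.2 -93. ] F [-0.3  0.  -0.7] w 0.0004 | now-axes [-0.01 -6.24  0.22] final-axes [-0.02 -6.23  0.45] twist 0.1 chute [ 4.320e+01 -1.000e-01  1.138e+02]
```

arm_command([
  [0,-3,0],
  [0,-3,0],
  [0,0,0],
  [0,0,0],
], twist=[0,0,0,0], grip=100)

```text
time_s: 10.2
tool_pos: [0.6367, 0.0181, 0.207]
tool_rot: [177.5, -0.2, -93.0]
force: [-0.4, 0.7, -0.2]
grip_width: 0.0326
```

Run:
```python
from h import *
L=C((67,0,3)); L[2]-=.009; go(L)
```

```text
t 10.2 pos [0.6367 0.0181 0.207 ] rot [177.5  -0.2 -93. ] F [-0.4  0.7 -0.2] w 0.0326 | now-axes [-0.11 -0.94  9.72] final-axes [-0.07 -0.51  9.75] twist 0.1 chute [95.1 -0.7 87.1]
```

arm_command([
  [-0.1,-0.6,0],
  [0,0,0],
  [0,0,0],
  [0,0,0],
  [0,0,0],
], twist=[0,0,0,0,0])

```text
time_s: 10.82
tool_pos: [0.6414, 0.0189, 0.207]
tool_rot: [177.5, -0.3, -92.9]
force: [0.7, 0.6, 0.2]
grip_width: 0.0819
```

Run:
```python
from h import *
L=C((67,0,3)); L[2]-=.009; go(L)
```

```text
t 10.825 pos [0.6414 0.0189 0.207 ] rot [177.5  -0.3 -92.9] F [0.7 0.6 0.2] w 0.0819 | now-axes [-0.01 -0.48  9.75] final-axes [ 0.04 -0.05  9.76] twist 0.2 chute [99.4  0.4 85.4]
```

arm_command([
  [0,-0.1,2.5],
  [0,-0.1,2.5],
  [0,-0.1,1.5],
  [0,0,0],
], twist=[0,0,0,0])

```text
time_s: 11.32
tool_pos: [0.6422, 0.0185, 0.1415]
tool_rot: [177.6, -0.3, -93.0]
force: [-1.1, -0.4, -0.7]
grip_width: 0.0868
```

Run:
```python
from h import *
L=C((67,0,3)); L[2]-=.009; go(L)
```

```text
t 11.325 pos [0.6422 0.0185 0.1415] rot [177.6  -0.3 -93. ] F [-1.1 -0.4 -0.7] w 0.0868 | now-axes [-0.02 -0.09  3.2 ] final-axes [0.   0.04 3.2 ] twist 0.1 chute [75.9  0.  24.2]
```

arm_command([
  [0,-0.1,1.2],
  [0,0,1.2],
  [0,0,0.6],
  [0,0,0],
], twist=[0,0,0,0])

```text
time_s: 11.82
tool_pos: [0.6431, 0.0185, 0.1112]
tool_rot: [177.8, -0.3, -93.0]
force: [-0.9, 0.0, 1.0]
grip_width: 0.0871
```

Run:
```python
from h import *
L=C((67,0,3)); L[2]-=.009; go(L)
```

```text
t 11.825 pos [0.6431 0.0185 0.1112] rot [177.8  -0.3 -93. ] F [-0.9  0.   1. ] w 0.0871 | now-axes [0.01 0.12 0.18] final-axes [0.01 0.13 0.18] twist 0.1 chute [65.5  0.1 -4.2]
```

arm_command([
  [0,0.1,0.2],
  [0,0,0],
  [0,0,0],
  [0,0,0],
  [0,0,0],
  [0,0,0],
], twist=[0,0,0,0,0,0], grip=50, force=12)

```text
time_s: 12.58
tool_pos: [0.6426, 0.0186, 0.1102]
tool_rot: [177.9, -0.3, -93.0]
force: [-0.3, 0.4, -0.5]
grip_width: 0.0575
```

Run:
```python
from h import *
L=C((67,0,3)); L[2]-=.009; go(L)
```

```text
t 12.575 pos [0.6426 0.0186 0.1102] rot [177.9  -0.3 -93. ] F [-0.3  0.4 -0.5] w 0.0575 | now-axes [0.02 0.07 0.08] final-axes [0.02 0.08 0.08] twist 0.1 chute [64.7  0.2 -4.9]
```

arm_command([
  [0,0,-1],
  [0,0,-2],
  [0,0,-3],
  [0,0,-3],
  [0,0,-2],
  [0,0,0],
], twist=[0,0,0,0,0,0])

```text
time_s: 13.32
tool_pos: [0.6443, 0.0195, 0.2238]
tool_rot: [177.5, -0.3, -92.9]
force: [-0.0, -0.4, 0.0]
grip_width: 0.0575
```

Run:
```python
from h import *
go([.515,-.274,.15],-80)
snap('scene','scene5.png');s=cv2.imread('pics/scene5.png')[110:240,240:400]
cv2.imwrite('pics/c5.png',cv2.convertScaleAbs(cv2.resize(s,(640,520),interpolation=2),alpha=1.4))
```

```text
t 13.325 pos [0.6443 0.0195 0.2238] rot [177.5  -0.3 -92.9] F [-0.  -0.4  0. ] w 0.0575 | now-axes [29.93 11.07  8.04] final-axes [26.66 17.83  7.38] twist -12.9 chute [108.3   1.1 100. ]
```

View pics/c5.png

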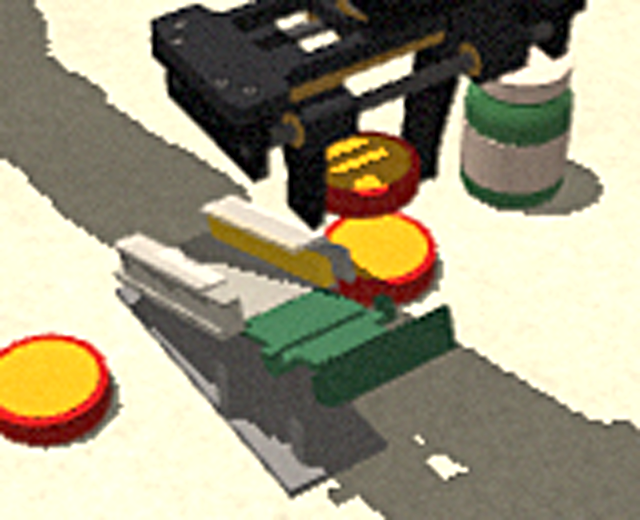

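The lid is held between the fingers, clear of the pocket. I'll carry it to the tray.

arm_command([
  [2,0.8,0],
  [4,1.5,0],
  [4.5,1.7,0],
  [4.5,1.7,0],
  [4.5,1.7,0],
  [4,1.5,0],
  [3,1.1,0],
  [1.5,0.5,0],
  [0,0,0],
  [0,0,0],
], twist=[0,0,0,0,0,0,0,0,0,0])

```text
time_s: 14.62
tool_pos: [0.5079, -0.2724, 0.2195]
tool_rot: [176.3, -0.3, -93.4]
force: [-0.4, 1.4, -0.4]
grip_width: 0.0576
```

Run:
```python
from h import *
go([.515,-.274,.04],-80)
```

```text
t 14.625 pos [ 0.5079 -0.2724  0.2195] rot [176.3  -0.3 -93.4] F [-0.4  1.4 -0.4] w 0.0576 | now-axes [ 0.03 -1.86 17.86] final-axes [ 0.28 -0.67 17.95] twist -13.4 chute [  -5.2 -297.6  140.6]
```

arm_command([
  [0,-0.3,2],
  [0,-0.3,3.5],
  [0,-0.3,3.5],
  [0,-0.3,3],
  [0,-0.3,2.5],
  [0,0,0],
  [0,0,0],
], twist=[-6.7,-6.7,0,0,0,0,0])

```text
time_s: 15.5
tool_pos: [0.5216, -0.2573, 0.0717]
tool_rot: [176.8, 0.8, -78.4]
force: [-0.2, -1.2, -0.4]
grip_width: 0.0574
```

Run:
```python
from h import *
go([.515,-.274,.025],-80)
c=snap('wrist','w6.png');snap('scene','scene6.png')
s=cv2.imread('pics/scene6.png')[170:310,120:280]
o=np.zeros((350,800,3),np.uint8); o[:250,:400]=cv2.resize(c['img'],(400,250));o[:350,400:]=cv2.resize(s,(400,350),interpolation=2)
cv2.imwrite('pics/c6.png',cv2.convertScaleAbs(o,alpha=1.4))
```

```text
t 15.5 pos [ 0.5216 -0.2573  0.0717] rot [176.8   0.8 -78.4] F [-0.2 -1.2 -0.4] w 0.0574 | now-axes [1.57 0.72 4.7 ] final-axes [1.53 0.94 4.67] twist 1.6 chute [ -48.1 -281.8   -1.3]
```

View pics/c6.png

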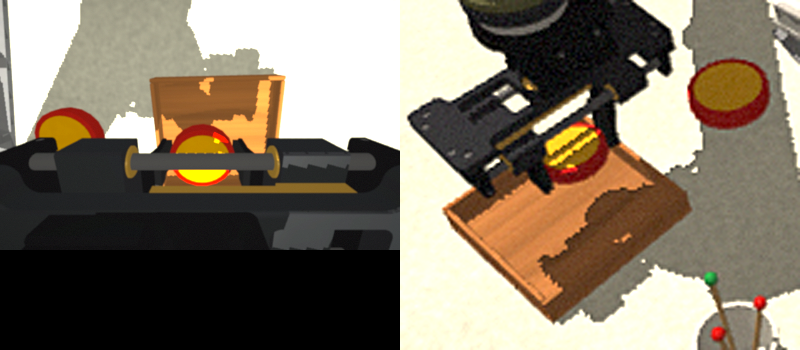

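arm_command([
  [1.2,0.6,0],
  [0.2,0,1],
  [0,0,1.3],
  [0,0,1.2],
  [0,0,0.5],
  [0,0,0],
  [0,0,0],
], twist=[0,0,0,0,0,0,0])

```text
time_s: 16.48
tool_pos: [0.516, -0.2747, 0.0305]
tool_rot: [176.8, 0.7, -78.5]
force: [0.9, 0.0, -0.5]
grip_width: 0.0576
```

Run:
```python
from h import *
go([.515,-.274,.012],-80)
```

```text
t 16.475 pos [ 0.516  -0.2747  0.0305] rot [176.8   0.7 -78.5] F [ 0.9  0.  -0.5] w 0.0576 | now-axes [-0.07 -0.02  1.86] final-axes [-0.08  0.09  1.85] twist 1.5 chute [ -67.7 -299.5  -37.9]
```

arm_command([
  [0,0,0.8],
  [0,0,0.5],
  [0,0,0.3],
  [0,0,0.2],
], twist=[0,0,0,0])

```text
time_s: 16.98
tool_pos: [0.5156, -0.2748, 0.0121]
tool_rot: [176.9, 0.6, -78.5]
force: [0.2, 0.3, 0.3]
grip_width: 0.0577
```

arm_command([
  [0,0,0.2],
  [0,0,0.2],
], twist=[0,0])

```text
time_s: 17.23
tool_pos: [0.5154, -0.2748, 0.0079]
tool_rot: [176.9, 0.6, -78.5]
force: [-0.4, -0.3, 0.1]
grip_width: 0.0574
```

arm_command([
  [0,0,0],
  [0,0,0],
  [0,0,0],
  [0,0,0],
  [0,0,0],
  [0,0,-0.5],
  [0,0,-2],
  [0,0,-4],
  [0,0,-4],
  [0,0,-4],
], twist=[0,0,0,0,0,0,0,0,0,0], grip=92)

```text
time_s: 18.48
tool_pos: [0.5225, -0.274, 0.1586]
tool_rot: [176.8, 0.7, -78.5]
force: [0.8, 0.3, -0.6]
grip_width: 0.0799
```

Run:
```python
from h import *
go([.515,-.274,.2],-80)
c=snap('wrist','w7.png');snap('scene','scene7.png')
s=cv2.imread('pics/scene7.png')[170:310,120:280]
o=np.zeros((560,800,3),np.uint8); o[:250,:400]=cv2.resize(c['img'],(400,250));o[:350,400:]=cv2.resize(s,(400,350),interpolation=2)
o[250:500,:400]=cv2.resize(cv2.imread('pics/scene7.png'),(400,250))
cv2.imwrite('pics/c7.png',cv2.convertScaleAbs(o,alpha=1.4))
```

```text
t 18.475 pos [ 0.5225 -0.274   0.1586] rot [176.8   0.7 -78.5] F [ 0.8  0.3 -0.6] w 0.0799 | now-axes [-0.2   0.97 -4.08] final-axes [-0.13  0.74 -4.14] twist 1.5 chute [ -14.1 -298.4   78.7]
```

View pics/c7.png

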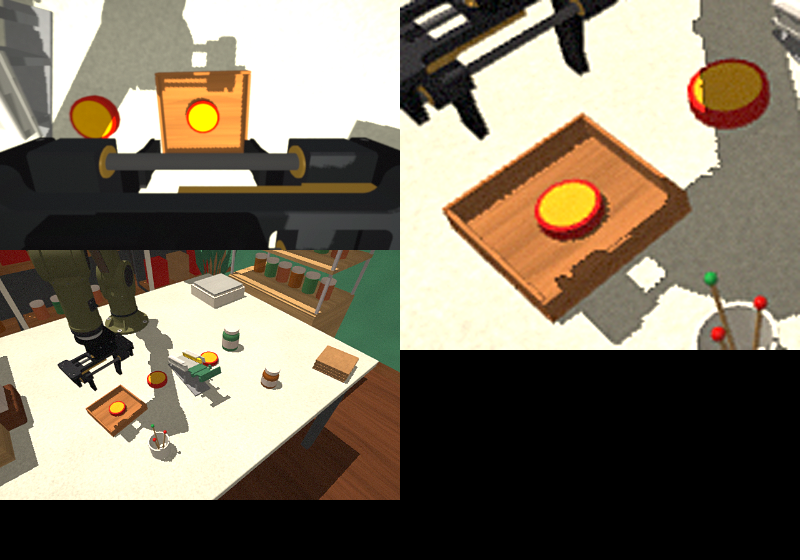

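The lid lies flat in the middle of the tray, and the jars and cup stand where they were. The arm is clear of everything, so I'm handing in.

```bash
python3 -c "
from h import *
print(env.sign_off())"
```

```text
the job is handed in; nothing more can be done
None
```

The job is done and handed in after about 18.5 s of robot time. The small red lid lies flat, yellow side up, near the middle of the tray floor.

- **Push:** I pushed the lid up the slot with shut fingers, reading about 5–6 N on the way. I crept the last few millimetres to the stop, where the force read about 5 N, against the 25 N that would dent it. These readings are from the ends of move calls, so a short peak in between would not show.
- **Pocket:** After backing off, the wrist and scene pictures showed the lid lying behind the step. I then gripped it across the side gaps, with the opening reading 57.5 mm for the 58 mm lid, and lifted it out.
- **Release:** The last pictures show the lid flat in the tray, the jars and cup still standing in place by eye, and the gripper about 15 cm above.
- **Slips:**
  - On the first descent the fingers came down about 11 mm off the slot's middle. The force stayed near zero, and I corrected before pushing.
  - The tool had drifted about 3° off vertical by the end, with no effect on the result.
  - No contact force showed when I lowered the lid into the tray, so I let go with the fingertips about 3 mm above the floor.

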